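# Make up two gift trays in a tableware shop

### The job

Make up two gift trays from the loose ware on the counter. Tea kit, in the tray with the tongue handle: the saucer in the larger compartment with the handleless teacup standing on it, and the lidded caddy in the other compartment. Meal kit, in the tray without a handle: the tall tumbler in the square compartment and the chopstick rest lying lengthwise in the narrow one; all pieces stand upright and flat on the floor of their places, and the mug and the bowl stay where they are.

Things in the scene. Friction and masses are not known exactly. Their poses are not given: they have to be found in the camera images.
- tea_tray: Pale wood tea tray, 182 x 100 mm, with a flat tongue handle (40 x 40 x 10 mm high) out of one end. Origin: centre of the underside of the 182 x 100 part; x along its length to the tongue, z up. Larger compartment, next to the tongue: 88 x 88 mm, centre x = +41, y = 0 mm; the other: 76 (x) by 88 mm (y), centre x = -47, y = 0. Walls 6 mm thick, 12 mm high; grey-lined floor 5 mm thick. Fixed.
- meal_tray: Pale wood meal tray, 156 x 96 mm, no handle. Origin: centre of its underside; x along its length to the square compartment, z up. Square compartment: 84 x 84 mm, centre x = +30, y = 0 mm; narrow compartment: 54 (x) by 84 mm (y), centre x = -45, y = 0. Walls 6 mm thick, 12 mm high; grey-lined floor 5 mm thick. Fixed.
- saucer: Loose small round blue ceramic saucer, a deep dish 62 mm across the rim and 20 mm high; the side is nearly upright (60 to 62 mm across) from 6 mm up to the rim, the foot 44 mm across. The wall is 3.5 mm thick, the inner floor is 5 mm above the underside and about 50 mm across. 70 g. Origin: centre of the underside; z up.
- teacup: Loose handleless round blue ceramic teacup, open on top, 55 mm high, 54 mm across the rim, 52 mm across at 22 mm up, foot 34 mm across, so it fits into the saucer with about 8 mm to spare all round. 90 g. Origin: centre of the underside; z up.
- tumbler: Loose plain white ceramic tumbler without handle, open on top, 85 mm high, 56 mm across. 0.13 to 0.25 kg. Origin: centre of the underside; z up.
- caddy: Loose closed round blue ceramic tea caddy with a flat wooden lid, 65 mm high; body 52 mm across up to 52 mm, lid 45 mm across on top. The lid does not come off. 0.12 to 0.22 kg. Origin: centre of the underside; z up.
- rest: Loose chopstick rest, a green glazed block 60 mm long (its x), 28 mm wide (its y), 20 mm high. 60 g. Origin: centre of the underside; z up. It lies lengthwise in the narrow compartment when its x is along the tray's y, either way round.
- mug: Bystander: loose white mug with a handle on its side (+y), 80 mm across and 90 mm high. Stands at the right end (-y) of the counter; leave it alone. Origin: centre of the underside.
- bowl: Bystander: loose blue ceramic bowl, 124 mm across and 60 mm high. Stands at the left end (+y); leave it alone. Origin: centre of the underside.

How it is judged (in metres and radians):
At the end, for the whole second after the job is handed in: Saucer (15 mm of centre), caddy (15 mm in x, 19 in y), tumbler and rest (16 mm) on the floor of their compartments, teacup in the saucer (12 mm of its centre); all down within 3 mm (cup 4), upright within 0.12 rad, at rest; rest lengthwise within 0.4 rad (x of saucer in the frame of tea_tray between 0.026 and 0.056 m and y of saucer in the frame of tea_tray between -0.015 and 0.015 m and z of saucer in the frame of tea_tray between 0.001 and 0.008 m and x of caddy in the frame of tea_tray between -0.062 and -0.032 m and y of caddy in the frame of tea_tray between -0.019 and 0.019 m and z of caddy in the frame of tea_tray between 0.001 and 0.008 m and horizontal distance between teacup and saucer below 0.012 m and z of teacup in the frame of saucer between 0.002 and 0.009 m and x of tumbler in the frame of meal_tray between 0.014 and 0.046 m and y of tumbler in the frame of meal_tray between -0.016 and 0.016 m and z of tumbler in the frame of meal_tray between 0.001 and 0.008 m and x of rest in the frame of meal_tray between -0.061 and -0.029 m and y of rest in the frame of meal_tray between -0.016 and 0.016 m and z of rest in the frame of meal_tray between 0.001 and 0.008 m and angle between the x axis of rest and the y axis of meal_tray, either way round below 0.4 rad and angle between each of saucer, teacup, tumbler, caddy, rest's own z axis and vertical below 0.12 rad and linear speed of each of saucer, teacup, tumbler, caddy, rest below 0.02 m/s and angular speed of each of saucer, teacup, tumbler, caddy, rest below 0.2 rad/s); the robot touches nothing.
It fails at once if the mug is pushed more than 25 mm from its place (distance of mug from where it was at the start of the episode above 0.025 m).
It fails at once if the bowl is pushed more than 25 mm from its place (distance of bowl from where it was at the start of the episode above 0.025 m).
It also fails if it takes over 122 s, if anything falls off the work surface, if the arm or the gripper's body presses on something with over 40 N, if the wrist force passes 120 N, or if a joint passes its speed limit or range.

### The arm

A 6-joint arm with a two-finger parallel gripper is mounted at the origin on the work surface. World frame = base frame: x ahead of the robot, y to its left, z up, the work surface at z = 0. Lengths are in mm, angles in rad, forces in N, time in s.
With the tool pointing down it reaches from about 300 to 775 mm from the base axis. Payload 14.6 kg.
Tool frame: the origin (TCP) lies at the very end of the fingers, on their centre line; the grasp point (between the pads) lies 19 mm behind it; z points along the fingers, y is the line along which they close (so a half turn about z gives the same grasp; the last joint's range is limited). The gripper opens to 94 mm and grips with 3 to 60 N. Pads are 16 mm wide; open, the fingers measure 119 mm over their backs; the gripper's body (75 mm by 177 mm) begins 78 mm behind the grasp point.
Start: joints at [1.237, 0.3, 1.521, -0, 1.321, -0.067], TCP at [145.003, 530.531, 205.446] pointing down, gripper open.
Joint ranges: [-3.03, 3.03], [-0.79, 2.21], [0.23, 2.52], [-1.04, 4.18], [0, 3.07], [-2.55, 2.55]. Speed limits (rad/s): [2.22, 2.22, 2.57, 3.14, 3.14, 3.14].

### API

Orientations are given as [roll, pitch, yaw] about the fixed x, y, z axes, in that order (R = Rz(yaw) Ry(pitch) Rx(roll)).
In Python, from cell import manip, camera, get_calibration gives the robot as it stands.
- The arm moves only by the tool arm_command, never from a script. Its argument "targets" is a list of rows, each an object of numbers: "hand": the opening, from -1 (shut) to 1 (fully open), so that 0 is half open; "x", "y", "z": the shift along the tool's x, y, z in m; "yaw": the turn about the tool's z in rad. In form: [{"hand": .., "x": .., "y": .., "z": .., "yaw": ..}, ...]. A call has 1 to 10 rows; each row shifts and turns the commanded pose from where the row before left it, along the tool's axes as they then stand; what a row does not reach is not made up. A row lasts 1/10 s, in which the tool goes at most 50 mm and 8.59 degrees, less where a joint would pass 70% of its speed; a pose out of reach is approached as far as the arm can. A call is refused whole if a number of a shift passes 0.05 or a number of a turn 0.15, either way. A call with a gripper value outside its range is refused whole. The fingers move at their own pace and stop on an object; "newtons" is the grip in N (left out, the last holds). Time passes only in rows, so rows that do not move let the fingers close. It gives the time, the measured TCP pose, the force, the opening and the grip force at its end, in the units of the state.
- manip.read_state(): the state, without advancing time (a new reading comes with each control period).
- camera(name): name is "scene" or "side" or "wrist"; returns the picture (400x640x3 uint8, red, green, blue); there is no depth.
- get_calibration(name): a dict with "K" (3x3 intrinsics, pixels), "dist_coeffs" ([k1, k2, p1, p2, k3] as OpenCV has them; the pictures are not rectified), "cam_to_world" (4x4, takes a point from camera to world coordinates). Camera axes: x right, y up, looking along -z (the intrinsics and any distortion apply to the point x, -y, -z); pixel columns grow to the right and rows downward; lengths in mm; the calibration is good to about 2 mm. A picture is of the moment at which its call begins: read the wrist's pose just before it. get_calibration takes no time and is no camera call; for the wrist camera it gives the pose at the moment of the call.
- manip.sign_off(): hands the job in; it is judged then, once.
The state is a dict: "clock": time; "joints": joint angles; "qd": joint speeds; "effort": joint torques, N m; "eef_pos": TCP position; "eef_rot": TCP orientation; "wrist_force": force on the tool from outside, world axes, zero at the start; "moment": the same for the moment, N m; "finger_gap": finger opening in mm; "finger_force": force on a finger pad.
Only numpy, scipy, OpenCV 4.12 (cv2) and the standard library are available. Lean on these libraries where they do the work, as an engineer would, in place of code of your own. Each camera call takes 0.05 s, during which the arm holds its last target. There are 200 camera calls.

## Working session

There is one attempt and no reset: what is moved stays moved. The work goes in short steps, Python scripts to look and compute and a tool call to move; the robot and the scene stay as the last step left them, time stands still between calls to the robot, and variables do not carry over. Pictures are saved under pics/ and viewed, at most 14 in all, crops included, and the job is handed in when it is done.

Besides the shell and the picture viewer there is one more tool, called after ">>>" in YAML: its name, and indented under it one key for each argument. arm_command: Moves the arm, as the interface text tells. Its arguments: {"type":"object","properties":{"targets":{"type":"array"},"newtons":{"type":"number"}},"required":["targets"]}

```bash
mkdir -p pics
python3 - <<'E'
from cell import manip,camera,get_calibration
import cv2
for n in("scene","side"):
    cv2.imwrite(f"pics/{n}0.png",camera(n)[:,:,::-1])
    c=get_calibration(n);print(n,c)
s=manip.read_state();print(s)
E
```

```text
scene {'K': array([[361.89045335,   0.        , 326.07399144],
       [  0.        , 361.89045335, 195.66904484],
       [  0.        ,   0.        ,   1.        ]]), 'dist_coeffs': array([0.0280587, 0.       , 0.       , 0.       , 0.       ]), 'cam_to_world': array([[ 7.51269339e-01, -5.09754261e-01,  4.19219482e-01,
         1.01463357e+03],
       [ 6.59995608e-01,  5.80655788e-01, -4.76701849e-01,
        -4.89166883e+02],
       [-4.21420138e-04,  6.34814500e-01,  7.72664464e-01,
         8.54025194e+02],
       [ 0.00000000e+00,  0.00000000e+00,  0.00000000e+00,
         1.00000000e+00]])}
side {'K': array([[463.98822434,   0.        , 320.01508889],
       [  0.        , 463.98822434, 196.92587262],
       [  0.        ,   0.        ,   1.        ]]), 'dist_coeffs': array([-0.11308916,  0.        ,  0.        ,  0.        ,  0.        ]), 'cam_to_world': array([[-9.98657811e-01,  1.42130694e-02, -4.98052672e-02,
         5.14656730e+02],
       [-5.03635259e-02, -4.90888935e-01,  8.69765238e-01,
         1.08140361e+03],
       [-1.20868209e-02,  8.71106217e-01,  4.90945890e-01,
         6.30507684e+02],
       [ 0.00000000e+00,  0.00000000e+00,  0.00000000e+00,
         1.00000000e+00]])}
{'clock': 0.1, 'joints': array([ 1.23738898e+00,  3.00378605e-01,  1.52153818e+00,  1.06419792e-05,
        1.32071673e+00, -6.65958949e-02]), 'qd': array([-0.00019039, -0.00153424, -0.00101381,  0.00045124,  0.00024168,
       -0.00048445]), 'effort': array([-8.79499948e-04, -5.32643759e+01, -3.53282619e+01,  7.08722323e-02,
        2.33949552e-02, -7.68922837e-05]), 'eef_pos': array([144.92800704, 530.30479709, 204.95521891]), 'eef_rot': array([-3.14055478e+00, -7.95512844e-05,  2.87477852e+00]), 'wrist_force': array([ 0.16374323, -0.25234645, -0.07149728]), 'moment': array([-0.02505284, -0.04804752, -0.01636879]), 'finger_force': 0.0, 'finger_gap': 93.69514585359812}
```

View pics/scene0.png

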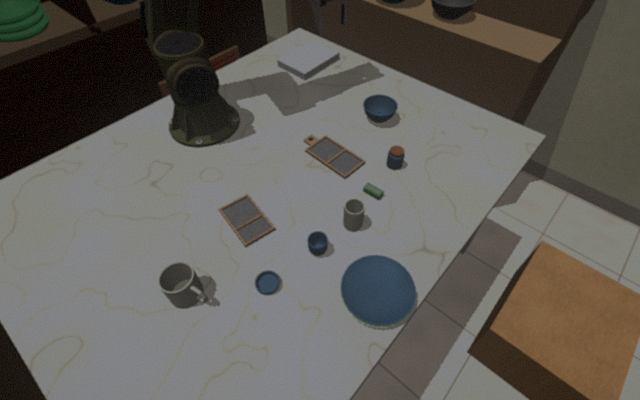

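View pics/side0.png

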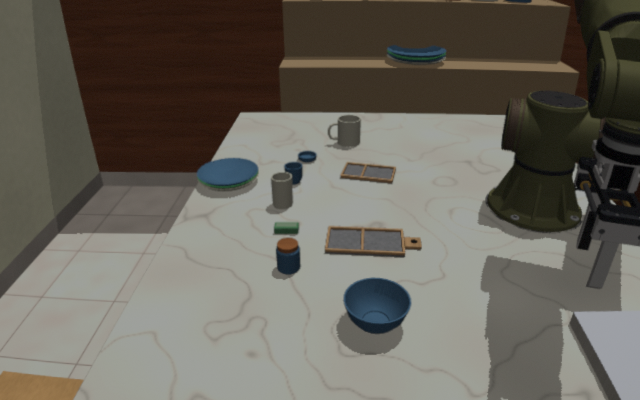

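The scene view shows tea tray (335,157), meal tray (246,220), saucer (267,283), teacup (317,243), tumbler (354,215), caddy (396,158), rest (373,190), mug (182,285) and bowl (380,109). The side view agrees. I'll zoom in to get better pixel positions.

```bash
cat > h.py <<'E'
import numpy as np,cv2
from cell import manip,camera,get_calibration
def rays(c,px):
    px=np.array(px,float).reshape(-1,1,2)
    u=cv2.undistortPoints(px,c["K"],np.array(c["dist_coeffs"])).reshape(-1,2)
    d=np.c_[u[:,0],-u[:,1],-np.ones(len(u))]@c["cam_to_world"][:3,:3].T
    return c["cam_to_world"][:3,3],d
def at(c,px,z):
    o,d=rays(c,px); z=np.broadcast_to(z,len(d)); t=(z-o[2])/d[:,2]; return o+t[:,None]*d
def proj(c,P):
    P=np.array(P,float).reshape(-1,3)
    T=np.linalg.inv(c["cam_to_world"]); q=P@T[:3,:3].T+T[:3,3]
    q=q*[1,-1,-1]
    return cv2.projectPoints(q.reshape(-1,1,3),np.zeros(3),np.zeros(3),c["K"],np.array(c["dist_coeffs"]))[0].reshape(-1,2)
E
python3 - <<'E'
import cv2
a=cv2.imread("pics/scene0.png")[85:305,205:425]; a=cv2.convertScaleAbs(a,alpha=1.5)
cv2.imwrite("pics/sc_crop.png",cv2.resize(a,(594,594),interpolation=cv2.INTER_CUBIC))
a=cv2.imread("pics/side0.png")[130:340,170:430]; a=cv2.convertScaleAbs(a,alpha=1.5)
cv2.imwrite("pics/si_crop.png",cv2.resize(a,(728,588),interpolation=cv2.INTER_CUBIC))
E
```

```text
(no output)
```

View pics/sc_crop.png

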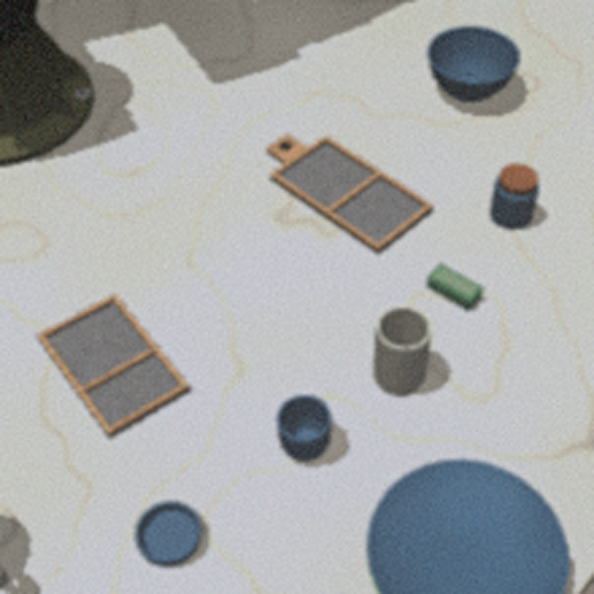

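View pics/si_crop.png

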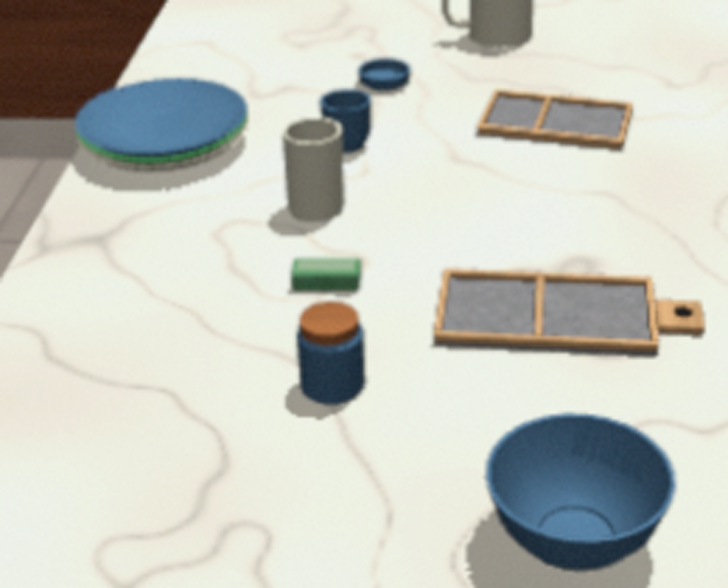

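Every object is clear in both crops. Next I triangulate from the two views using the known heights.

Run:
```python
from h import *
a,b=get_calibration("scene"),get_calibration("side")
A=lambda p:np.array(p)/2.7+[205,85]-.3
B=lambda p:np.array(p)/2.8+[170,130]-.3
np.set_printoptions(precision=1,suppress=True)
def tray(n,pa,pb):
    for c,p in((a,A(pa)),(b,B(pb))):
        P=at(c,p,12.)[:,:2]; e=np.linalg.norm(P-np.roll(P,-1,0),axis=1); r=cv2.minAreaRect(P.astype(np.float32))
        d=(P[1]-P[0]+P[2]-P[3])
        print(n,"c",P.mean(0),"edges",e,"ang01",np.arctan2(d[1],d[0]).round(3))
tray("tea",[(327,139),(432,209),(380,249),(272,178)],[(652,279),(446,271),(436,338),(657,346)][::1])
tray("meal",[(115,297),(189,387),(111,434),(40,337)],[(632,103),(492,93),(480,132),(622,142)])
for n,z,p,q in[("saucer",20,(171,533),(385,71)),("cup",55,(305,417),(346,102)),("tumbler",85,(403,329),(313,132)),("caddy",65,(519,178),(329,318)),("rest",20,(457,282),(327,266))]:
    print(n,at(a,A([p]),z)[0],at(b,B([q]),z)[0])
r=at(a,A([(441,265),(483,289),(431,279)]),20.); print("rest",r); print(at(b,B([(293,260),(361,260)]),20.))
print("mug/bowl",at(a,[(179,280)],90.),at(a,[(380,104)],60.))
print(get_calibration("wrist"))
```

```text
tea c [467.3 177.5] edges [179.   92.  176.4  99.5] ang01 -0.042
tea c [461.7 184.5] edges [178.2  99.2 177.   97.5] ang01 -0.037
meal c [ 443.1 -183.4] edges [153.1  92.2 153.6  91.9] ang01 -0.194
meal c [ 440.1 -174.4] edges [155.1  97.1 148.2  95.5] ang01 -0.132
saucer [ 637.3 -279.1   20. ] [ 631.3 -271.3   20. ]
cup [ 661.2 -120.5   55. ] [ 658.9 -115.8   55. ]
tumbler [678.6   6.3  85. ] [675.6  11.6  85. ]
caddy [632.9 281.7  65. ] [631.4 280.9  65. ]
rest [654.1 140.2  20. ] [651.1 139.4  20. ]
rest [[625.3 148.7  20. ]
 [682.  151.   20. ]
 [629.6 124.5  20. ]]
[[682.  130.8  20. ]
 [622.4 128.8  20. ]]
mug/bowl [[ 512.3 -426.3   90. ]] [[448.8 446.5  60. ]]
{'K': array([[318.4,   0. , 322.5],
       [  0. , 318.4, 197. ],
       [  0. ,   0. ,   1. ]]), 'dist_coeffs': array([-0.,  0.,  0.,  0.,  0.]), 'cam_to_world': array([[  0.3,  -0.9,  -0.2,  73. ],
       [  1. ,   0.3,   0.1, 549.4],
       [ -0. ,  -0.3,   1. , 384.3],
       [  0. ,   0. ,   0. ,   1. ]])}
```

Triangulated positions are in mm. Tray edge lengths match the stated sizes to a few mm.

| Item | Position |
|---|---|
| tea tray | about (465,180) |
| meal tray | about (442,-179) |
| saucer | (634,-275) |
| cup | (660,-118) |
| tumbler | (677,9) |
| caddy | (632,281) |
| rest | (652,140) |

Both tongue/square ends point toward the robot. I'll use tool yaw = π, which makes tool x = −X, tool y = +Y and tool z = down. Moving to a wrist look now.

>>> arm_command:
  targets:
    - {"hand":1,"z":-0.03,"yaw":-0.133,"x":0,"y":0}
    - {"hand":1,"z":-0.03,"yaw":-0.134,"x":0,"y":0}
    - {"hand":1,"x":-0.047,"y":-0.047,"z":0,"yaw":0}
    - {"hand":1,"x":-0.047,"y":-0.047,"z":0,"yaw":0}
    - {"hand":1,"x":-0.047,"y":-0.047,"z":0,"yaw":0}
    - {"hand":1,"x":-0.047,"y":-0.047,"z":0,"yaw":0}
    - {"hand":1,"x":-0.047,"y":-0.047,"z":0,"yaw":0}
    - {"hand":1,"x":-0.047,"y":-0.047,"z":0,"yaw":0}
    - {"hand":1,"x":-0.047,"y":-0.047,"z":0,"yaw":0}
    - {"hand":1,"x":0,"y":0,"z":0,"yaw":0}

```text
clock: 1.1
eef_pos: [395.5, 279.4, 265.0]
eef_rot: [-3.141, -0.0, 3.136]
wrist_force: [-0.5, 0.3, -0.1]
finger_gap: 94.4
finger_force: 0.0
```

>>> arm_command:
  targets:
    - {"hand":1,"x":-0.031,"y":-0.037,"z":0,"yaw":0}
    - {"hand":1,"x":-0.031,"y":-0.037,"z":0,"yaw":0}
    - {"hand":1,"x":-0.031,"y":-0.037,"z":0,"yaw":0}
    - {"hand":1,"x":-0.031,"y":-0.037,"z":0,"yaw":0}
    - {"hand":1,"x":0,"y":0,"z":0,"yaw":-0.005}
    - {"hand":1,"x":0,"y":0,"z":0,"yaw":0}

```text
clock: 1.7
eef_pos: [516.5, 135.0, 264.9]
eef_rot: [-3.142, -0.001, -3.138]
wrist_force: [-0.7, 0.5, 0.2]
finger_gap: 93.7
finger_force: 0.0
```

```bash
cat > look.py <<'E'
from h import *
import sys,pickle
n=sys.argv[1]; c=get_calibration("wrist"); s=manip.read_state(); im=camera("wrist")[:,:,::-1]
cv2.imwrite(f"pics/{n}.png",cv2.convertScaleAbs(im,alpha=1.5)); pickle.dump(c,open(f"pics/{n}.pkl","wb"))
print(s["eef_pos"].round(1),s["eef_rot"].round(3))
E
python3 look.py w1
```

```text
[516.5 135.  264.9] [-3.142e+00 -1.000e-03 -3.138e+00]
```

View pics/w1.png

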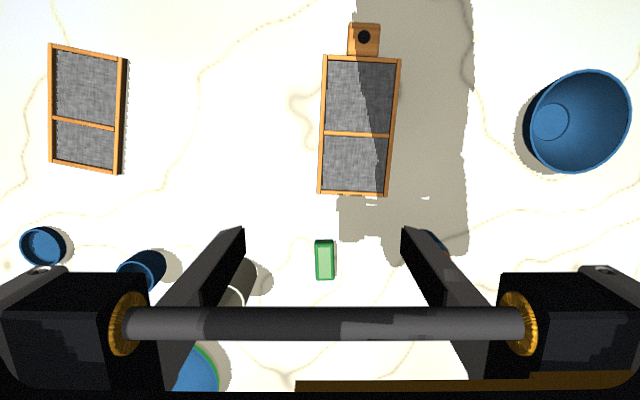

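The wrist view shows both trays, the tea tray with corners (324,54)-(388,197) and the meal tray with corners (49,43)-(122,174). It also shows the rest at (325,257), the saucer at (43,244) and the bowl at the right.

Run:
```python
from h import *
import pickle
np.set_printoptions(precision=1,suppress=True)
c=pickle.load(open("pics/w1.pkl","rb"))
for n,p in(("tea",[(324,54),(401,59),(388,196),(317,192)]),("meal",[(49,43),(127,57),(122,174),(49,160)])):
    P=at(c,p,12.)[:,:2];print(n,P.mean(0),np.linalg.norm(P-np.roll(P,-1,0),axis=1));d=P[0]-P[3]+P[1]-P[2];print(np.arctan2(d[1],d[0]));print(P)
print("tongue",at(c,[(349,24),(380,24)],10.)); print("dividers",at(c,[(323,132),(393,134)],12.),at(c,[(52,116),(116,128)],12.))
print("rest",at(c,[(315,240),(333,240),(335,279),(317,280)],20.))
print("saucer",at(c,[(43,244)],20.))
print("TCPpix",proj(c,[516.5,135,265]),c["cam_to_world"])
```

```text
tea [462.9 180.6] [ 97.6 179.4  99.9 179.4]
3.0984144064253685
[[370.7 135.7]
 [376.  233.2]
 [555.2 226.6]
 [549.8 126.9]]
meal [ 440.3 -178.6] [ 99.5 153.9 101.5 152.1]
2.942116049009214
[[ 356.6 -212.4]
 [ 374.  -114.4]
 [ 525.  -143.9]
 [ 505.5 -243.5]]
tongue [[335.5 166.6  10. ]
 [335.3 205.   10. ]]
dividers [[467.3 134.9  12. ]
 [469.5 228.5  12. ]] [[ 446.5 -226.8   12. ]
 [ 462.4 -142.3   12. ]]
rest [[618.6 124.1  20. ]
 [618.5 149.8  20. ]
 [680.6 153.6  20. ]
 [682.3 126.9  20. ]]
saucer [[ 627.3 -272.6   20. ]]
TCPpix [[323.7 239.8]] [[ -0.   -1.   -0.3 442.1]
 [  1.   -0.   -0.  133.9]
 [  0.   -0.3   1.  444.3]
 [  0.    0.    0.    1. ]]
```

Trays are refined to tea (463,181, yaw 3.10) and meal (440.5,-178, yaw 2.95), with the rest at (651,139.5, yaw 0.05). I'll pick the rest first.

>>> arm_command:
  targets:
    - {"hand":1,"x":-0.0224,"y":0.001,"z":0.034,"yaw":0}
    - {"hand":1,"x":-0.0224,"y":0.001,"z":0.034,"yaw":0}
    - {"hand":1,"x":-0.0224,"y":0.001,"z":0.034,"yaw":0}
    - {"hand":1,"x":-0.0224,"y":0.001,"z":0.034,"yaw":0}
    - {"hand":1,"x":-0.0224,"y":0,"z":0.034,"yaw":0}
    - {"hand":1,"x":-0.0224,"y":0,"z":0.034,"yaw":-0.047}
    - {"hand":1,"x":0,"y":0,"z":0,"yaw":0}
    - {"hand":1,"x":0,"y":0,"z":0,"yaw":0}

```text
clock: 2.55
eef_pos: [650.1, 141.3, 61.4]
eef_rot: [3.142, -0.001, -3.089]
wrist_force: [-0.1, 0.6, 0.1]
finger_gap: 93.9
finger_force: 0.0
```

>>> arm_command:
  targets:
    - {"hand":1,"x":-0.001,"y":-0.0015,"z":0.03,"yaw":0}
    - {"hand":1,"x":0,"y":0,"z":0.0225,"yaw":0}
    - {"hand":1,"x":0,"y":0,"z":0,"yaw":0}
    - {"hand":-1,"x":0,"y":0,"z":0,"yaw":0}
    - {"hand":-1,"x":0,"y":0,"z":0,"yaw":0}
    - {"hand":-1,"x":0,"y":0,"z":0,"yaw":0}
    - {"hand":-1,"x":0,"y":0,"z":0,"yaw":0}
    - {"hand":-1,"x":0,"y":0,"z":0,"yaw":0}
    - {"hand":-1,"x":0,"y":0,"z":0,"yaw":0}
    - {"hand":-1,"x":0,"y":0,"z":0,"yaw":0}
  newtons: 15

```text
clock: 3.55
eef_pos: [652.0, 138.3, 8.9]
eef_rot: [-3.142, -0.0, -3.089]
wrist_force: [-0.4, 0.4, -0.4]
finger_gap: 41.2
finger_force: 0.0
```

>>> arm_command:
  targets:
    - {"hand":-1,"x":0,"y":0,"z":0,"yaw":0}
    - {"hand":-1,"x":0,"y":0,"z":0,"yaw":0}
    - {"hand":-1,"x":0,"y":0,"z":0,"yaw":0}
    - {"hand":-1,"x":0,"y":0,"z":0,"yaw":0}
    - {"hand":-1,"x":0,"y":0,"z":-0.02,"yaw":0}
    - {"hand":-1,"x":0,"y":0,"z":-0.045,"yaw":0}
    - {"hand":-1,"x":0,"y":0,"z":-0.045,"yaw":0}
    - {"hand":-1,"x":0,"y":0,"z":-0.045,"yaw":0}
    - {"hand":-1,"x":0,"y":0,"z":0,"yaw":0}

```text
clock: 4.45
eef_pos: [654.2, 138.8, 171.2]
eef_rot: [3.14, 0.01, -3.089]
wrist_force: [0.3, -0.3, -0.7]
finger_gap: 27.7
finger_force: 15.0
```

>>> arm_command:
  targets:
    - {"hand":-1,"x":0.0233,"y":-0.0396,"z":0,"yaw":0}
    - {"hand":-1,"x":0.0233,"y":-0.0396,"z":0,"yaw":0}
    - {"hand":-1,"x":0.0233,"y":-0.0396,"z":0,"yaw":0}
    - {"hand":-1,"x":0.0233,"y":-0.0396,"z":0,"yaw":0}
    - {"hand":-1,"x":0.0233,"y":-0.0396,"z":0,"yaw":0}
    - {"hand":-1,"x":0.0233,"y":-0.0396,"z":0,"yaw":0}
    - {"hand":-1,"x":0.0233,"y":-0.0396,"z":0,"yaw":0}
    - {"hand":-1,"x":0.0233,"y":-0.0396,"z":0,"yaw":0}
    - {"hand":-1,"x":0,"y":0,"z":0,"yaw":0.149}
    - {"hand":-1,"x":0,"y":0,"z":0,"yaw":0.149}

```text
clock: 5.45
eef_pos: [481.6, -188.9, 163.5]
eef_rot: [3.141, -0.001, 2.888]
wrist_force: [0.2, 0.9, -0.7]
finger_gap: 27.8
finger_force: 15.0
```

>>> arm_command:
  targets:
    - {"hand":-1,"x":0,"y":0,"z":0,"yaw":0.149}
    - {"hand":-1,"x":0,"y":0,"z":0,"yaw":0.149}
    - {"hand":-1,"x":0,"y":0,"z":0,"yaw":0.149}
    - {"hand":-1,"x":0,"y":0,"z":0,"yaw":0.149}
    - {"hand":-1,"x":0,"y":0,"z":0,"yaw":0.149}
    - {"hand":-1,"x":0,"y":0,"z":0,"yaw":0.149}
    - {"hand":-1,"x":0,"y":0,"z":0,"yaw":0.149}
    - {"hand":-1,"x":0,"y":0,"z":0,"yaw":0.149}
    - {"hand":-1,"x":0,"y":0,"z":0,"yaw":0.149}
    - {"hand":-1,"x":0,"y":0,"z":0,"yaw":0.149}

```text
clock: 6.45
eef_pos: [482.2, -187.6, 163.3]
eef_rot: [-3.141, -0.0, 1.4]
wrist_force: [-0.4, -0.3, -0.7]
finger_gap: 27.7
finger_force: 15.0
```

```bash
python3 look.py w2
```

```text
[ 482.2 -187.6  163.3] [-3.141 -0.     1.4  ]
```

View pics/w2.png

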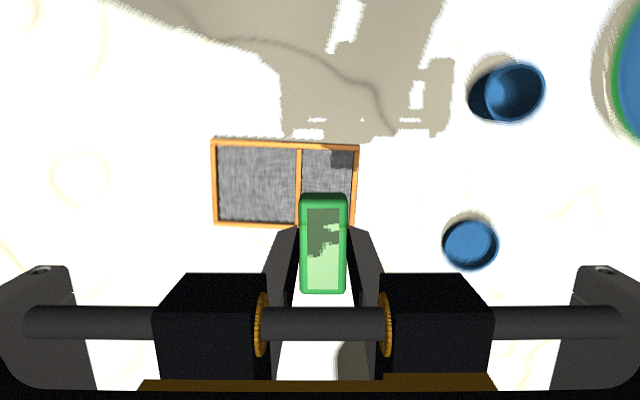

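The rest is held at (323,243). The tray corners are (213,139), (358,146), (354,228) and (213,224) with the divider at x≈299, the saucer rim is at (470,242) and the cup rim at (515,92).

Run:
```python
from h import *
import pickle
np.set_printoptions(precision=1,suppress=True)
c=pickle.load(open("pics/w2.pkl","rb"))
P=at(c,[(213,139),(358,146),(354,228),(213,224)],12.)[:,:2];print(P.mean(0),np.linalg.norm(P-np.roll(P,-1,0),axis=1));d=P[0]-P[1]+P[3]-P[2];print(np.arctan2(d[1],d[0]));print(P)
print("div",at(c,[(300,146),(299,225)],12.))
print("saucer",at(c,[(470,242)],20.),"cup",at(c,[(515,92)],55.))
```

```text
[ 442.3 -182.1] [149.3  89.8 155.5  92.8]
2.9315538238505456
[[ 379.7 -121.4]
 [ 525.4 -153.9]
 [ 508.3 -242.1]
 [ 355.9 -211.1]]
div [[ 466.5 -143.8   12. ]
 [ 449.1 -228.3   12. ]]
saucer [[ 630.8 -276.9   20. ]] cup [[ 662.5 -125.7   55. ]]
```

>>> arm_command:
  targets:
    - {"hand":-1,"x":-0.001,"y":0.0035,"z":0.045,"yaw":0.02}
    - {"hand":-1,"x":0,"y":0,"z":0.045,"yaw":0}
    - {"hand":-1,"x":0,"y":0,"z":0.04,"yaw":0}
    - {"hand":-1,"x":0,"y":0,"z":0.0,"yaw":0}
    - {"hand":-1,"x":0,"y":0,"z":0.012,"yaw":0}
    - {"hand":-1,"x":0,"y":0,"z":0.006,"yaw":0}
    - {"hand":-1,"x":0,"y":0,"z":0,"yaw":0}
    - {"hand":-1,"x":0,"y":0,"z":0,"yaw":0}

```text
clock: 7.3
eef_pos: [486.2, -189.5, 17.0]
eef_rot: [3.14, 0.0, 1.386]
wrist_force: [-0.1, -0.5, -0.2]
finger_gap: 27.9
finger_force: 15.0
```

>>> arm_command:
  targets:
    - {"hand":-1,"x":0,"y":0,"z":0.0025,"yaw":0}
    - {"hand":-1,"x":0,"y":0,"z":0,"yaw":0}
    - {"hand":0.1,"x":0,"y":0,"z":0,"yaw":0}
    - {"hand":0.1,"x":0,"y":0,"z":0,"yaw":0}
    - {"hand":0.1,"x":0,"y":0,"z":0,"yaw":0}
    - {"hand":0.1,"x":0,"y":0,"z":0,"yaw":0}
    - {"hand":0.1,"x":0,"y":0,"z":-0.03,"yaw":0}
    - {"hand":0.1,"x":0,"y":0,"z":-0.045,"yaw":0}
    - {"hand":0.1,"x":0,"y":0,"z":-0.045,"yaw":0}
    - {"hand":0.1,"x":0,"y":0,"z":-0.045,"yaw":0}

```text
clock: 8.3
eef_pos: [485.4, -189.1, 180.3]
eef_rot: [-3.141, -0.0, 1.386]
wrist_force: [0.4, -0.1, -1.2]
finger_gap: 51.6
finger_force: 0.0
```

>>> arm_command:
  targets:
    - {"hand":1,"x":0.03815,"y":0.02535,"z":0,"yaw":0}
    - {"hand":1,"x":0.03815,"y":0.02535,"z":0,"yaw":0}
    - {"hand":1,"x":0.03815,"y":0.02535,"z":0,"yaw":0}
    - {"hand":1,"x":0.03815,"y":0.02535,"z":0,"yaw":0}
    - {"hand":1,"x":0.03815,"y":0.02535,"z":0,"yaw":0}
    - {"hand":1,"x":0.03815,"y":0.02535,"z":0,"yaw":0}
    - {"hand":1,"x":0,"y":0,"z":0.03,"yaw":0}
    - {"hand":1,"x":0,"y":0,"z":0,"yaw":0}
    - {"hand":1,"x":0,"y":0,"z":0,"yaw":0}

```text
clock: 9.2
eef_pos: [676.8, 7.3, 148.4]
eef_rot: [-3.14, 0.0, 1.385]
wrist_force: [0.3, -0.4, 0.3]
finger_gap: 94.2
finger_force: 0.0
```

```bash
python3 look.py w3
```

```text
[676.8   7.3 148.4] [-3.14   0.     1.385]
```

View pics/w3.png

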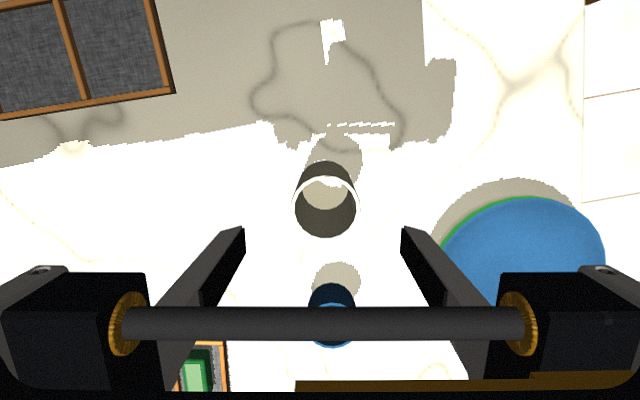

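The tumbler rim is centred at about (326,207), spanning 292..361. The cup is at column 331, and the rest lies in the narrow compartment at (195,368).

```bash
cat > ctr.py <<'E'
from h import *
import pickle
np.set_printoptions(precision=1,suppress=True)
def fit(n,px,z,r=None):
    "circle centre at height z from rim pixels"
    c=pickle.load(open(f"pics/{n}.pkl","rb")); P=at(c,px,z)[:,:2]
    x=np.linalg.lstsq(np.c_[2*P,np.ones(len(P))],(P**2).sum(1),rcond=None)[0]
    print(n,"centre",x[:2],"diam",2*np.sqrt(x[2]+x[:2]@x[:2]))
E
python3 -c "
from ctr import *
fit('w3',[(292,207),(361,206),(326,177),(326,237),(302,229),(350,229)],85.)
c=pickle.load(open('pics/w3.pkl','rb'))
print(at(c,[(331,347)],55.),at(c,[(180,350),(209,348),(214,391),(187,391)],25.), proj(c,[[677,7,85],[677,7,129]]))"
```

```text
w3 centre [680.1   7.2] diam 52.59183900037048
[[ 656.6 -148.2   55. ]] [[ 482.9 -146.6   25. ]
 [ 516.4 -149.7   25. ]
 [ 505.1 -209.8   25. ]
 [ 473.2 -204.2   25. ]] [[322.5 208.8]
 [322.5 228.2]]
```

>>> arm_command:
  targets:
    - {"hand":1,"x":0.0005,"y":0.002,"z":0.045,"yaw":0}
    - {"hand":1,"x":0,"y":0,"z":0.045,"yaw":0}
    - {"hand":1,"x":0,"y":0,"z":0.016,"yaw":0}
    - {"hand":1,"x":0,"y":0,"z":0,"yaw":0}
    - {"hand":-1,"x":0,"y":0,"z":0,"yaw":0}
    - {"hand":-1,"x":0,"y":0,"z":0,"yaw":0}
    - {"hand":-1,"x":0,"y":0,"z":0,"yaw":0}
    - {"hand":-1,"x":0,"y":0,"z":0,"yaw":0}
    - {"hand":-1,"x":0,"y":0,"z":0,"yaw":0}
    - {"hand":-1,"x":0,"y":0,"z":0,"yaw":0}
  newtons: 20

```text
clock: 10.25
eef_pos: [679.5, 7.9, 42.9]
eef_rot: [3.141, -0.0, 1.386]
wrist_force: [0.4, -0.2, 3.2]
finger_gap: 54.9
finger_force: 20.1
```

>>> arm_command:
  targets:
    - {"hand":-1,"x":0,"y":0,"z":0,"yaw":0}
    - {"hand":-1,"x":0,"y":0,"z":0,"yaw":0}
    - {"hand":-1,"x":0,"y":0,"z":0,"yaw":0}

```text
clock: 10.55
eef_pos: [679.5, 7.9, 42.9]
eef_rot: [3.141, -0.0, 1.386]
wrist_force: [-1.7, 0.0, 5.0]
finger_gap: 55.1
finger_force: 20.1
```

>>> arm_command:
  targets:
    - {"hand":-1,"x":0,"y":0,"z":-0.02,"yaw":0}
    - {"hand":-1,"x":0,"y":0,"z":-0.03,"yaw":0}
    - {"hand":-1,"x":0,"y":0,"z":-0.04,"yaw":0}
    - {"hand":-1,"x":-0.0326,"y":-0.0328,"z":0,"yaw":0}
    - {"hand":-1,"x":-0.0326,"y":-0.0328,"z":0,"yaw":0}
    - {"hand":-1,"x":-0.0326,"y":-0.0328,"z":0,"yaw":0}
    - {"hand":-1,"x":-0.0326,"y":-0.0328,"z":0,"yaw":0}
    - {"hand":-1,"x":-0.0326,"y":-0.0328,"z":0,"yaw":0}
    - {"hand":-1,"x":-0.0326,"y":-0.0328,"z":0,"yaw":0}
    - {"hand":-1,"x":-0.0326,"y":-0.0328,"z":0,"yaw":0}

```text
clock: 11.55
eef_pos: [409.9, -174.8, 132.2]
eef_rot: [-3.141, -0.0, 1.386]
wrist_force: [0.1, -1.2, -0.8]
finger_gap: 54.9
finger_force: 20.1
```

>>> arm_command:
  targets:
    - {"hand":-1,"x":0,"y":0,"z":0,"yaw":0}
    - {"hand":-1,"x":0,"y":0,"z":0,"yaw":0}

```text
clock: 11.75
eef_pos: [411.5, -174.6, 132.6]
eef_rot: [3.141, -0.0, 1.384]
wrist_force: [0.6, 1.2, -1.0]
finger_gap: 55.2
finger_force: 20.1
```

```bash
python3 look.py w4
```

```text
[ 411.5 -174.6  132.6] [ 3.141 -0.     1.384]
```

View pics/w4.png

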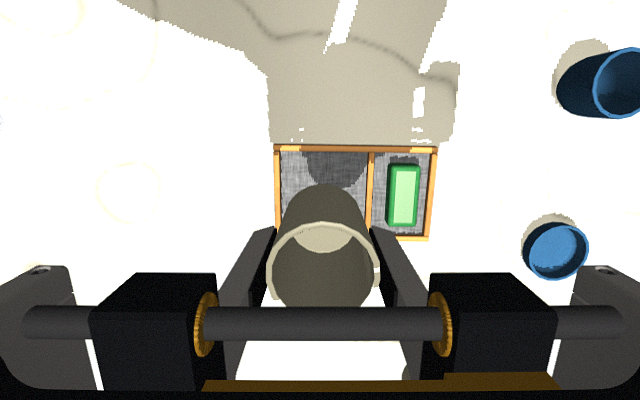

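The rest sits centred in the narrow compartment at (403,195). The tray's top corners are (275,147), (438,148) and (429,240), with the divider at x≈370, and the tumbler is held upright.

```bash
python3 -c "
from ctr import *
c=pickle.load(open('pics/w4.pkl','rb'))
P=at(c,[(274,146),(438,147),(429,240)],12.)[:,:2];print(P,np.linalg.norm(P[0]-P[1]),np.linalg.norm(P[1]-P[2]),'ctr',(P[0]+P[2])/2)
print('rest',at(c,[(403,195)],25.), 'div',at(c,[(371,150),(368,230)],12.))
fit('w4',[(524,250),(588,248),(555,223),(557,279),(533,230),(533,270),(578,270)],20.)
fit('w4',[(593,84),(614,50),(614,116),(602,60),(602,108),(635,49)],55.)
"
```

```text
[[ 375.4 -123.4]
 [ 526.4 -152.8]
 [ 508.5 -244.8]] 153.79093954710976 93.67175008862907 ctr [ 442.  -184.1]
rest [[ 485.5 -189.    25. ]] div [[ 464.  -144.    12. ]
 [ 449.3 -222.5   12. ]]
w4 centre [ 632.1 -276.6] diam 65.31458953796258
w4 centre [ 659.8 -121.5] diam 49.83806433724063
```

>>> arm_command:
  targets:
    - {"hand":-1,"x":-0.001,"y":0.001,"z":0.04,"yaw":0}
    - {"hand":-1,"x":0,"y":0,"z":0.032,"yaw":0}
    - {"hand":-1,"x":0,"y":0,"z":0.008,"yaw":0}
    - {"hand":-1,"x":0,"y":0,"z":0.003,"yaw":0}
    - {"hand":-1,"x":0,"y":0,"z":0,"yaw":0}
    - {"hand":-1,"x":0,"y":0,"z":0,"yaw":0}

```text
clock: 12.4
eef_pos: [413.4, -175.6, 50.7]
eef_rot: [3.14, 0.001, 1.386]
wrist_force: [-0.5, 0.3, -0.2]
finger_gap: 55.0
finger_force: 20.1
```

>>> arm_command:
  targets:
    - {"hand":-1,"x":0,"y":0,"z":0.0025,"yaw":0}
    - {"hand":-1,"x":0,"y":0,"z":0,"yaw":0}
    - {"hand":0.5,"x":0,"y":0,"z":0,"yaw":0}
    - {"hand":0.5,"x":0,"y":0,"z":0,"yaw":0}
    - {"hand":0.5,"x":0,"y":0,"z":0,"yaw":0}
    - {"hand":0.5,"x":0,"y":0,"z":-0.03,"yaw":0}
    - {"hand":0.5,"x":0,"y":0,"z":-0.04,"yaw":0}
    - {"hand":0.5,"x":0,"y":0,"z":-0.04,"yaw":0}
    - {"hand":0.5,"x":0,"y":0,"z":-0.02,"yaw":0}

```text
clock: 13.3
eef_pos: [413.1, -175.7, 180.2]
eef_rot: [3.138, 0.001, 1.386]
wrist_force: [0.4, 0.3, -1.0]
finger_gap: 70.5
finger_force: 0.0
```

>>> arm_command:
  targets:
    - {"hand":1,"x":-0.0117,"y":0.0466,"z":0,"yaw":0}
    - {"hand":1,"x":-0.0117,"y":0.0466,"z":0,"yaw":0}
    - {"hand":1,"x":-0.0117,"y":0.0466,"z":0,"yaw":0}
    - {"hand":1,"x":-0.0117,"y":0.0466,"z":0,"yaw":0}
    - {"hand":1,"x":-0.0117,"y":0.0466,"z":0,"yaw":0}
    - {"hand":1,"x":0,"y":0,"z":0.035,"yaw":0}
    - {"hand":1,"x":0,"y":0,"z":0.035,"yaw":0}
    - {"hand":1,"x":0,"y":0,"z":0,"yaw":0}
    - {"hand":1,"x":0,"y":0,"z":0,"yaw":0}

```text
clock: 14.2
eef_pos: [630.7, -275.7, 107.6]
eef_rot: [-3.141, -0.0, 1.386]
wrist_force: [0.3, -0.3, 0.4]
finger_gap: 93.9
finger_force: 0.0
```

```bash
python3 look.py w5
```

```text
[ 630.7 -275.7  107.6] [-3.141 -0.     1.386]
```

View pics/w5.png

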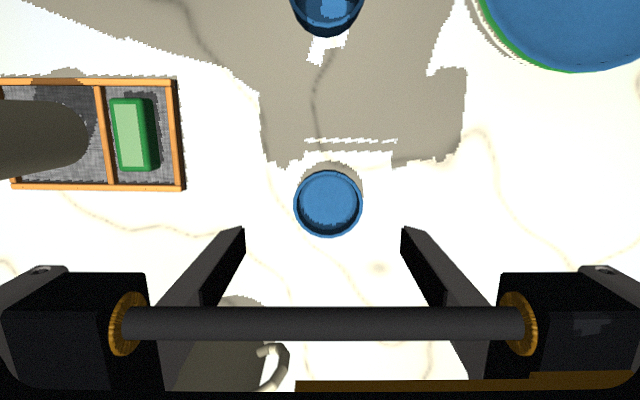

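The saucer rim spans columns 294..363 and rows 170..238, centred near (328,204). The rest and tumbler are seated at left, and the mug is clear at the bottom. I'll segment the blue for sub-pixel precision.

```bash
cat > blue.py <<'E'
from ctr import *
def blue(n,roi,z,show=True):
    "outer contour of blue thing in roi (x0,y0,x1,y1) -> circle at height z using the convex outline"
    im=cv2.imread(f"pics/{n}.png").astype(int); x0,y0,x1,y1=roi
    s=im[y0:y1,x0:x1]; m=((s[...,0]-s[...,2])>25).astype(np.uint8)
    m=cv2.morphologyEx(m,cv2.MORPH_OPEN,np.ones((3,3)))
    k=max(cv2.findContours(m,cv2.RETR_EXTERNAL,cv2.CHAIN_APPROX_NONE)[0],key=cv2.contourArea)
    h=cv2.convexHull(k).reshape(-1,2)+[x0,y0]; print("bbox",h.min(0),h.max(0))
    return h
E
python3 -c "
from blue import *
h=blue('w5',(280,150,380,245),20.); fit('w5',h,20.); print(proj(pickle.load(open('pics/w5.pkl','rb')),[630.7,-275.7,20]))"
```

```text
bbox [293 171] [362 238]
w5 centre [ 634.6 -281. ] diam 61.34494820389122
[[322.1 200.3]]
```

>>> arm_command:
  targets:
    - {"hand":1,"x":-0.003,"y":0.004,"z":0.04,"yaw":0}
    - {"hand":1,"x":0,"y":0,"z":0.04,"yaw":0}
    - {"hand":1,"x":0,"y":0,"z":0.0175,"yaw":0}
    - {"hand":1,"x":0,"y":0,"z":0,"yaw":0}
    - {"hand":1,"x":0,"y":0,"z":0,"yaw":0}
  newtons: 12

```text
clock: 14.75
eef_pos: [635.2, -280.0, 12.1]
eef_rot: [3.139, 0.001, 1.386]
wrist_force: [0.1, 0.3, 1.0]
finger_gap: 94.2
finger_force: 0.0
```

>>> arm_command:
  targets:
    - {"hand":1,"x":0,"y":0,"z":0.0035,"yaw":0}
    - {"hand":-1,"x":0,"y":0,"z":0,"yaw":0}
    - {"hand":-1,"x":0,"y":0,"z":0,"yaw":0}
    - {"hand":-1,"x":0,"y":0,"z":0,"yaw":0}
    - {"hand":-1,"x":0,"y":0,"z":0,"yaw":0}
    - {"hand":-1,"x":0,"y":0,"z":0,"yaw":0}
    - {"hand":-1,"x":0,"y":0,"z":0,"yaw":0}
    - {"hand":-1,"x":0,"y":0,"z":0,"yaw":0}
    - {"hand":-1,"x":0,"y":0,"z":0,"yaw":0}

```text
clock: 15.65
eef_pos: [634.2, -279.5, 6.1]
eef_rot: [3.141, 0.0, 1.386]
wrist_force: [-0.9, 1.2, 2.6]
finger_gap: 60.5
finger_force: 12.8
```

>>> arm_command:
  targets:
    - {"hand":0.6,"x":0,"y":0,"z":0,"yaw":0}
    - {"hand":0.6,"x":0,"y":0,"z":0,"yaw":0}
    - {"hand":0.6,"x":0,"y":0,"z":-0.003,"yaw":0}
    - {"hand":0.6,"x":0,"y":0,"z":0,"yaw":0}
    - {"hand":-1,"x":0,"y":0,"z":0,"yaw":0}
    - {"hand":-1,"x":0,"y":0,"z":0,"yaw":0}
    - {"hand":-1,"x":0,"y":0,"z":0,"yaw":0}
    - {"hand":-1,"x":0,"y":0,"z":0,"yaw":0}
    - {"hand":-1,"x":0,"y":0,"z":0,"yaw":0}

```text
clock: 16.55
eef_pos: [634.1, -279.4, 8.9]
eef_rot: [-3.141, -0.0, 1.386]
wrist_force: [0.1, 0.6, -0.2]
finger_gap: 60.3
finger_force: 12.7
```

>>> arm_command:
  targets:
    - {"hand":-1,"x":0,"y":0,"z":-0.02,"yaw":0}
    - {"hand":-1,"x":0,"y":0,"z":-0.045,"yaw":0}
    - {"hand":-1,"x":0,"y":0,"z":-0.045,"yaw":0}
    - {"hand":-1,"x":0.0377,"y":-0.0266,"z":0,"yaw":0}
    - {"hand":-1,"x":0.0377,"y":-0.0266,"z":0,"yaw":0}
    - {"hand":-1,"x":0.0377,"y":-0.0266,"z":0,"yaw":0}
    - {"hand":-1,"x":0.0377,"y":-0.0266,"z":0,"yaw":0}
    - {"hand":-1,"x":0.0377,"y":-0.0266,"z":0,"yaw":0}
    - {"hand":-1,"x":0.0377,"y":-0.0266,"z":0,"yaw":0}
    - {"hand":-1,"x":0.0377,"y":-0.0266,"z":0,"yaw":0}

```text
clock: 17.55
eef_pos: [498.6, 15.7, 119.1]
eef_rot: [3.141, -0.0, 1.386]
wrist_force: [1.4, 0.7, -0.0]
finger_gap: 60.2
finger_force: 12.7
```

>>> arm_command:
  targets:
    - {"hand":-1,"x":0.0377,"y":-0.0266,"z":0,"yaw":0}
    - {"hand":-1,"x":0.0377,"y":-0.0266,"z":0,"yaw":0}
    - {"hand":-1,"x":0.0377,"y":-0.0266,"z":0,"yaw":0}
    - {"hand":-1,"x":0.0377,"y":-0.0266,"z":0,"yaw":0}
    - {"hand":-1,"x":0,"y":0,"z":0,"yaw":0}
    - {"hand":-1,"x":0,"y":0,"z":0,"yaw":0}

```text
clock: 18.15
eef_pos: [422.6, 182.6, 119.1]
eef_rot: [3.141, -0.0, 1.388]
wrist_force: [0.2, -0.5, -0.6]
finger_gap: 60.2
finger_force: 12.7
```

```bash
python3 look.py w6
```

```text
[422.6 182.6 119.1] [ 3.141 -0.     1.388]
```

View pics/w6.png

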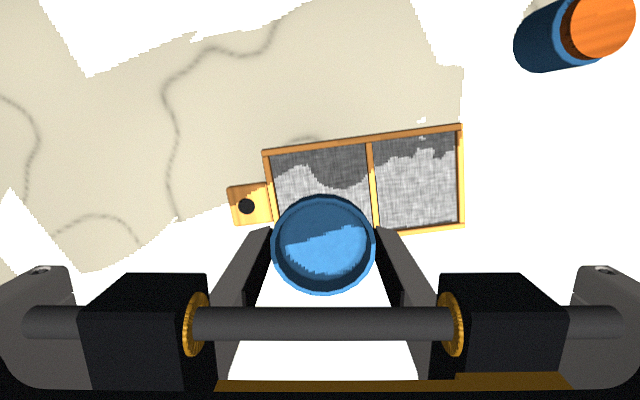

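The saucer is held level at (323,244). The tea tray corners are (263,151), (462,124) and (464,234), the divider starts at (370,141), and the caddy is at upper right (602,27).

```bash
python3 -c "
from blue import *
c=pickle.load(open('pics/w6.pkl','rb'))
h=blue('w6',(262,185,384,302),130); fit('w6',h,130.2)
P=at(c,[(263,150),(462,124),(464,234)],12.)[:,:2];print(P,np.linalg.norm(P[0]-P[1]),np.linalg.norm(P[1]-P[2]),'ctr',(P[0]+P[2])/2)
print('div',at(c,[(370,141),(378,229)],12.))
print('caddy',at(c,[(603,28)],65.))
"
```

```text
bbox [270 194] [375 295]
w6 centre [422.8 182. ] diam 61.70515924511647
[[378.1 233. ]
 [555.6 223.5]
 [550.1 119.2]] 177.78427452623342 104.39474598063185 ctr [464.1 176.1]
div [[473.5 223.4  12. ]
 [469.  139.6  12. ]]
caddy [[633.6 276.2  65. ]]
```

Saucer and TCP agree, and the larger compartment is centred at about (423,182), right beneath. Lowering.

>>> arm_command:
  targets:
    - {"hand":-1,"x":0,"y":0,"z":0.04,"yaw":0}
    - {"hand":-1,"x":0,"y":0,"z":0.04,"yaw":0}
    - {"hand":-1,"x":0,"y":0,"z":0.015,"yaw":0}
    - {"hand":-1,"x":0,"y":0,"z":0.007,"yaw":0}
    - {"hand":-1,"x":0,"y":0,"z":0,"yaw":0}
    - {"hand":-1,"x":0,"y":0,"z":0,"yaw":0}
    - {"hand":-1,"x":0,"y":0,"z":0,"yaw":0}

```text
clock: 18.9
eef_pos: [423.6, 182.0, 18.0]
eef_rot: [3.14, -0.001, 1.385]
wrist_force: [0.2, 0.7, -0.4]
finger_gap: 60.5
finger_force: 12.7
```

>>> arm_command:
  targets:
    - {"hand":-1,"x":0,"y":0,"z":0.003,"yaw":0}
    - {"hand":-1,"x":0,"y":0,"z":0,"yaw":0}
    - {"hand":-1,"x":0,"y":0,"z":0,"yaw":0}

```text
clock: 19.2
eef_pos: [422.8, 182.1, 14.1]
eef_rot: [3.141, -0.0, 1.386]
wrist_force: [0.0, 0.2, -0.8]
finger_gap: 60.3
finger_force: 12.7
```

>>> arm_command:
  targets:
    - {"hand":0.5,"x":0,"y":0,"z":0,"yaw":0}
    - {"hand":0.5,"x":0,"y":0,"z":0,"yaw":0}
    - {"hand":0.5,"x":0,"y":0,"z":0,"yaw":0}
    - {"hand":0.5,"x":0,"y":0,"z":-0.02,"yaw":0}
    - {"hand":0.5,"x":0,"y":0,"z":-0.045,"yaw":0}
    - {"hand":0.5,"x":0,"y":0,"z":-0.045,"yaw":0}
    - {"hand":0.8,"x":0,"y":0,"z":0,"yaw":0}
    - {"hand":0.8,"x":0,"y":0,"z":0,"yaw":0}

```text
clock: 20.0
eef_pos: [423.0, 182.1, 124.4]
eef_rot: [3.14, -0.001, 1.386]
wrist_force: [0.0, -0.4, -0.6]
finger_gap: 82.5
finger_force: 0.0
```

```bash
python3 look.py w7; python3 -c "
from blue import *
h=blue('w7',(270,150,375,270),25); fit('w7',h,25.)"
```

```text
[423.  182.1 124.4] [ 3.140e+00 -1.000e-03  1.386e+00]
bbox [289 165] [355 230]
w7 centre [422.8 180.7] diam 61.34897672579447
```

View pics/w7.png

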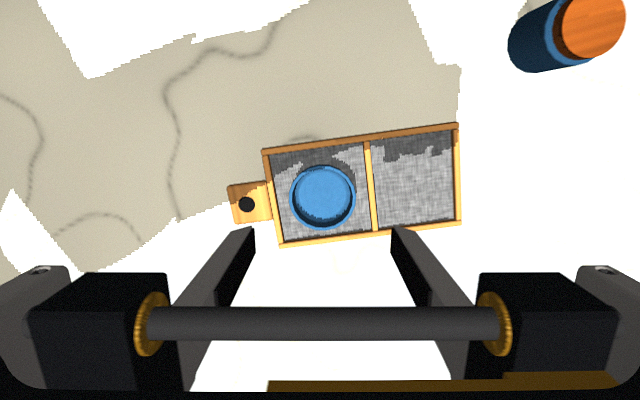

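The saucer sits flat and centred in the larger compartment at (322,197). On to the cup.

>>> arm_command:
  targets:
    - {"hand":1,"x":-0.0283,"y":0.0321,"z":0,"yaw":0}
    - {"hand":1,"x":-0.0283,"y":0.0321,"z":0,"yaw":0}
    - {"hand":1,"x":-0.0283,"y":0.0321,"z":0,"yaw":0}
    - {"hand":1,"x":-0.0283,"y":0.0321,"z":0,"yaw":0}
    - {"hand":1,"x":-0.0283,"y":0.0321,"z":0,"yaw":0}
    - {"hand":1,"x":-0.0283,"y":0.0321,"z":0,"yaw":0}
    - {"hand":1,"x":-0.0283,"y":0.0321,"z":0,"yaw":0}
    - {"hand":1,"x":-0.0283,"y":0.0321,"z":0,"yaw":0}
    - {"hand":1,"x":-0.0283,"y":0.0321,"z":0,"yaw":0}
    - {"hand":1,"x":0,"y":0,"z":0,"yaw":0}

```text
clock: 21.05
eef_pos: [660.6, -125.3, 120.5]
eef_rot: [-3.138, 0.0, 1.382]
wrist_force: [-0.2, 0.8, -1.0]
finger_gap: 93.6
finger_force: 0.0
```

>>> arm_command:
  targets:
    - {"hand":1,"x":0,"y":0,"z":0,"yaw":0}

```text
clock: 21.15
eef_pos: [659.2, -121.8, 121.3]
eef_rot: [-3.138, -0.0, 1.385]
wrist_force: [0.2, 0.4, 0.2]
finger_gap: 94.2
finger_force: 0.0
```

```bash
python3 look.py w8; python3 -c "
from blue import *
h=blue('w8',(270,120,375,285),55)"
```

```text
[ 659.2 -121.8  121.3] [-3.138 -0.     1.385]
bbox [293 175] [358 239]
```

View pics/w8.png

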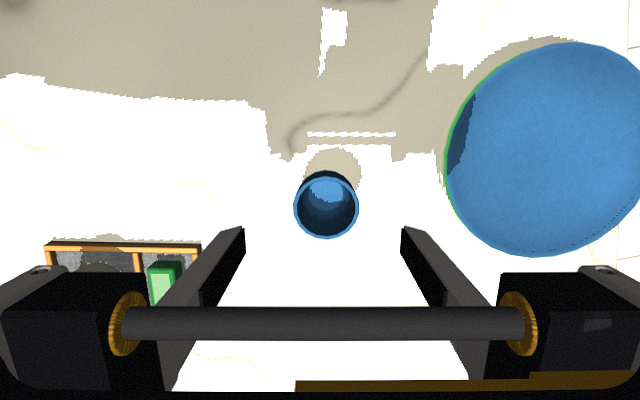

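The cup rim spans columns 293..358 and rows 177..239, centred at about (326,208). The plate stack at right is clear.

```bash
python3 -c "
from blue import *
h=blue('w8',(270,120,375,285),55); h=h[h[:,1]>200]
fit('w8',np.vstack([h,[(326,177),(310,181),(342,181)]]),55.)"
```

```text
bbox [293 175] [358 239]
w8 centre [ 661.6 -123.5] diam 52.70702672235713
```

>>> arm_command:
  targets:
    - {"hand":1,"x":0,"y":0.0023,"z":0.04,"yaw":0}
    - {"hand":1,"x":0,"y":0,"z":0.04,"yaw":0}
    - {"hand":1,"x":0,"y":0,"z":0.0135,"yaw":0}
    - {"hand":1,"x":0,"y":0,"z":0,"yaw":0}
    - {"hand":-1,"x":0,"y":0,"z":0,"yaw":0}
    - {"hand":-1,"x":0,"y":0,"z":0,"yaw":0}
    - {"hand":-1,"x":0,"y":0,"z":0,"yaw":0}
    - {"hand":-1,"x":0,"y":0,"z":0,"yaw":0}
    - {"hand":-1,"x":0,"y":0,"z":0,"yaw":0}
    - {"hand":-1,"x":0,"y":0,"z":0,"yaw":0}
  newtons: 12

```text
clock: 22.2
eef_pos: [662.2, -122.0, 30.8]
eef_rot: [3.141, 0.0, 1.386]
wrist_force: [-1.0, -0.1, 2.7]
finger_gap: 54.2
finger_force: 12.0
```

>>> arm_command:
  targets:
    - {"hand":-1,"x":0,"y":0,"z":0,"yaw":0}
    - {"hand":-1,"x":0,"y":0,"z":0,"yaw":0}
    - {"hand":-1,"x":0,"y":0,"z":0,"yaw":0}

```text
clock: 22.5
eef_pos: [662.3, -121.9, 30.7]
eef_rot: [3.141, 0.0, 1.386]
wrist_force: [-1.9, 0.3, 4.5]
finger_gap: 53.8
finger_force: 12.0
```

>>> arm_command:
  targets:
    - {"hand":-1,"x":0,"y":0,"z":-0.02,"yaw":0}
    - {"hand":-1,"x":0,"y":0,"z":-0.04,"yaw":0}
    - {"hand":-1,"x":0,"y":0,"z":-0.04,"yaw":0}
    - {"hand":-1,"x":0.0283,"y":-0.0323,"z":0,"yaw":0}
    - {"hand":-1,"x":0.0283,"y":-0.0323,"z":0,"yaw":0}
    - {"hand":-1,"x":0.0283,"y":-0.0323,"z":0,"yaw":0}
    - {"hand":-1,"x":0.0283,"y":-0.0323,"z":0,"yaw":0}
    - {"hand":-1,"x":0.0283,"y":-0.0323,"z":0,"yaw":0}
    - {"hand":-1,"x":0.0283,"y":-0.0323,"z":0,"yaw":0}
    - {"hand":-1,"x":0.0283,"y":-0.0323,"z":0,"yaw":0}

```text
clock: 23.5
eef_pos: [475.1, 115.5, 130.2]
eef_rot: [-3.142, -0.0, 1.386]
wrist_force: [1.3, 0.7, -0.5]
finger_gap: 54.0
finger_force: 12.0
```

>>> arm_command:
  targets:
    - {"hand":-1,"x":0.0283,"y":-0.0323,"z":0,"yaw":0}
    - {"hand":-1,"x":0.0283,"y":-0.0323,"z":0,"yaw":0}
    - {"hand":-1,"x":0,"y":0,"z":0,"yaw":0}
    - {"hand":-1,"x":0,"y":0,"z":0,"yaw":0}
    - {"hand":-1,"x":0,"y":0,"z":0,"yaw":0}

```text
clock: 24.0
eef_pos: [423.8, 181.4, 130.4]
eef_rot: [3.141, 0.0, 1.385]
wrist_force: [-0.4, 0.1, -0.4]
finger_gap: 54.0
finger_force: 12.0
```

```bash
python3 look.py w9; python3 -c "
from blue import *
s=manip.read_state()['eef_pos']
h=blue('w9',(262,170,384,310),0); h=h[h[:,1]>245]; print(h.tolist()); fit('w9',h,s[2]-30.7+55)"
```

```text
[423.8 181.4 130.4] [3.141 0.    1.385]
bbox [273 170] [372 302]
[[372, 248], [372, 265], [367, 277], [365, 281], [357, 290], [355, 292], [346, 297], [342, 299], [339, 300], [335, 301], [330, 302], [316, 302], [308, 301], [299, 297], [293, 294], [285, 287], [281, 283], [274, 269], [273, 260], [273, 251]]
w9 centre [423.9 180.2] diam 53.25218854132598
```

View pics/w9.png

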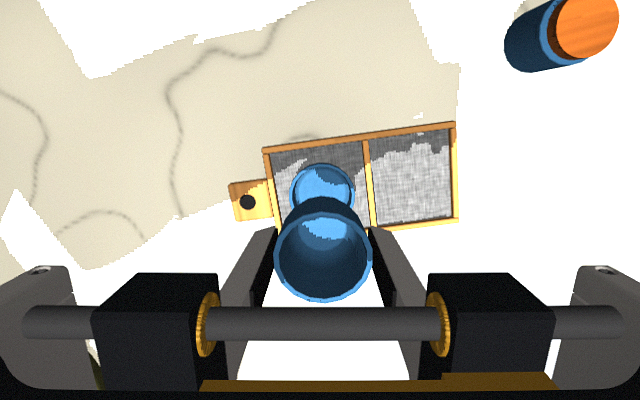

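The cup is upright in hand with its rim at (323,252), above the saucer. It needs a shift of about (-0.9,+1.1) mm before lowering.

>>> arm_command:
  targets:
    - {"hand":-1,"x":0.001,"y":-0.001,"z":0.035,"yaw":0}
    - {"hand":-1,"x":0,"y":0,"z":0.025,"yaw":0}
    - {"hand":-1,"x":0,"y":0,"z":0.01,"yaw":0}
    - {"hand":-1,"x":0,"y":0,"z":0,"yaw":0}
    - {"hand":-1,"x":0,"y":0,"z":0,"yaw":0}
    - {"hand":-1,"x":0,"y":0,"z":0.008,"yaw":0}
    - {"hand":-1,"x":0,"y":0,"z":0.006,"yaw":0}
    - {"hand":-1,"x":0,"y":0,"z":0,"yaw":0}
    - {"hand":-1,"x":0,"y":0,"z":0,"yaw":0}

```text
clock: 24.95
eef_pos: [422.5, 183.1, 46.5]
eef_rot: [-3.142, 0.0, 1.386]
wrist_force: [0.5, 0.4, -1.0]
finger_gap: 54.4
finger_force: 12.0
```

>>> arm_command:
  targets:
    - {"hand":-1,"x":-0.0005,"y":0,"z":0.003,"yaw":0}
    - {"hand":-1,"x":0,"y":0,"z":0.001,"yaw":0}
    - {"hand":-1,"x":0,"y":0,"z":0,"yaw":0}
    - {"hand":-1,"x":0,"y":0,"z":0,"yaw":0}

```text
clock: 25.35
eef_pos: [422.5, 182.6, 42.5]
eef_rot: [3.141, -0.0, 1.386]
wrist_force: [0.4, 0.7, -1.0]
finger_gap: 53.9
finger_force: 12.0
```

>>> arm_command:
  targets:
    - {"hand":-1,"x":0,"y":0,"z":0.0015,"yaw":0}
    - {"hand":-1,"x":0,"y":0,"z":0,"yaw":0}
    - {"hand":-1,"x":0,"y":0,"z":0,"yaw":0}
    - {"hand":0.4,"x":0,"y":0,"z":0,"yaw":0}
    - {"hand":0.4,"x":0,"y":0,"z":0,"yaw":0}
    - {"hand":0.4,"x":0,"y":0,"z":0,"yaw":0}
    - {"hand":0.4,"x":0,"y":0,"z":-0.02,"yaw":0}
    - {"hand":0.4,"x":0,"y":0,"z":-0.04,"yaw":0}
    - {"hand":0.4,"x":0,"y":0,"z":-0.04,"yaw":0}
    - {"hand":0.4,"x":0,"y":0,"z":0,"yaw":0}

```text
clock: 26.35
eef_pos: [424.4, 183.3, 145.6]
eef_rot: [3.135, -0.004, 1.386]
wrist_force: [-0.3, -0.7, -0.9]
finger_gap: 66.3
finger_force: 0.0
```

```bash
python3 look.py w10; python3 -c "
from blue import *
c=pickle.load(open('pics/w10.pkl','rb'))
h=blue('w10',(270,150,375,285),0); print(h.tolist());hb=h[h[:,1]>np.median(h[:,1])-5]; fit('w10',hb,65.)
print('saucer expected',proj(c,[[422.8+31*np.cos(a),181.5+31*np.sin(a),25] for a in np.arange(0,6.28,.785)]))"
```

```text
[424.4 183.3 145.6] [ 3.135 -0.004  1.386]
bbox [288 164] [351 234]
[[328, 164], [333, 166], [337, 168], [342, 172], [344, 174], [346, 177], [349, 182], [351, 189], [351, 199], [349, 212], [348, 215], [346, 220], [342, 225], [339, 228], [331, 232], [323, 234], [316, 234], [309, 233], [306, 232], [300, 229], [293, 222], [289, 214], [288, 211], [288, 200], [289, 188], [292, 180], [293, 178], [297, 173], [299, 171], [305, 167], [309, 165], [313, 164]]
w10 centre [422.1 182.1] diam 53.91688514425523
saucer expected [[351.4 188.1]
 [338.3 167.8]
 [313.9 162.7]
 [293.2 176.1]
 [288.7 199.5]
 [302.3 218.8]
 [325.7 223.5]
 [345.9 211.1]]
```

The cup rim fits as a 53.9 mm circle at z=65, centred within 1 mm of the saucer, so it is seated. On to the caddy.

>>> arm_command:
  targets:
    - {"hand":1,"x":0.0269,"y":0.0375,"z":0,"yaw":0}
    - {"hand":1,"x":0.0269,"y":0.0375,"z":0,"yaw":0}
    - {"hand":1,"x":0.0269,"y":0.0375,"z":0,"yaw":0}
    - {"hand":1,"x":0.0269,"y":0.0375,"z":0,"yaw":0}
    - {"hand":1,"x":0.0269,"y":0.0375,"z":0,"yaw":0}
    - {"hand":1,"x":0,"y":0,"z":0,"yaw":0}
    - {"hand":1,"x":0,"y":0,"z":0,"yaw":0}
    - {"hand":1,"x":0,"y":0,"z":0,"yaw":0}

```text
clock: 27.2
eef_pos: [630.5, 279.9, 140.2]
eef_rot: [-3.14, 0.001, 1.386]
wrist_force: [-0.4, -0.1, 0.8]
finger_gap: 94.1
finger_force: 0.0
```

```bash
python3 look.py w11; python3 -c "
from blue import *
im=cv2.imread('pics/w11.png').astype(int)[130:290,250:395]
m=((im[...,2]-im[...,0])>70).astype(np.uint8); m=cv2.morphologyEx(m,cv2.MORPH_OPEN,np.ones((3,3)))
k=max(cv2.findContours(m,0,1)[0],key=cv2.contourArea); h=cv2.convexHull(k).reshape(-1,2)+[250,130]; print(h.min(0),h.max(0))
hb=h[h[:,1]>h[:,1].mean()-8]
fit('w11',h,65.);fit('w11',hb,65.); b=blue('w11',(250,130,395,300),52.); fit('w11',b[b[:,1]>(b[:,1].max()-30)],52.)"
```

```text
[630.5 279.9 140.2] [-3.140e+00  1.000e-03  1.386e+00]
[298 177] [351 228]
w11 centre [632.8 280.3] diam 44.82763940945162
w11 centre [632.7 280.1] diam 44.62267020444165
bbox [296 167] [353 198]
w11 centre [633.6 284.2] diam 49.022649635577544
```

Lid diameter 44.8 mm matches the stated 45 mm, centred at (632.8,280.5). Grasping at about 23 mm height.

>>> arm_command:
  targets:
    - {"hand":1,"x":0.001,"y":0.0021,"z":0.045,"yaw":0}
    - {"hand":1,"x":0,"y":0,"z":0.045,"yaw":0}
    - {"hand":1,"x":0,"y":0,"z":0.027,"yaw":0}
    - {"hand":1,"x":0,"y":0,"z":0,"yaw":0}
    - {"hand":-1,"x":0,"y":0,"z":0,"yaw":0}
    - {"hand":-1,"x":0,"y":0,"z":0,"yaw":0}
    - {"hand":-1,"x":0,"y":0,"z":0,"yaw":0}
    - {"hand":-1,"x":0,"y":0,"z":0,"yaw":0}
    - {"hand":-1,"x":0,"y":0,"z":0,"yaw":0}
    - {"hand":-1,"x":0,"y":0,"z":0,"yaw":0}
  newtons: 20

```text
clock: 28.25
eef_pos: [633.8, 281.0, 24.3]
eef_rot: [3.141, -0.0, 1.386]
wrist_force: [-1.0, -0.7, 3.9]
finger_gap: 51.6
finger_force: 20.0
```

>>> arm_command:
  targets:
    - {"hand":-1,"x":0,"y":0,"z":0,"yaw":0}
    - {"hand":-1,"x":0,"y":0,"z":0,"yaw":0}
    - {"hand":-1,"x":0,"y":0,"z":0,"yaw":0}

```text
clock: 28.55
eef_pos: [633.7, 281.0, 24.3]
eef_rot: [3.141, -0.0, 1.386]
wrist_force: [-3.1, 0.1, 4.8]
finger_gap: 51.2
finger_force: 20.0
```

>>> arm_command:
  targets:
    - {"hand":-1,"x":0,"y":0,"z":-0.02,"yaw":0}
    - {"hand":-1,"x":0,"y":0,"z":-0.04,"yaw":0}
    - {"hand":-1,"x":0,"y":0,"z":-0.04,"yaw":0}
    - {"hand":-1,"x":-0.031,"y":-0.0254,"z":0,"yaw":0}
    - {"hand":-1,"x":-0.031,"y":-0.0254,"z":0,"yaw":0}
    - {"hand":-1,"x":-0.031,"y":-0.0254,"z":0,"yaw":0}
    - {"hand":-1,"x":-0.031,"y":-0.0254,"z":0,"yaw":0}
    - {"hand":-1,"x":0,"y":0,"z":0,"yaw":0}
    - {"hand":-1,"x":0,"y":0,"z":0,"yaw":0}
    - {"hand":-1,"x":0,"y":0,"z":0,"yaw":0}

```text
clock: 29.55
eef_pos: [511.8, 178.1, 124.0]
eef_rot: [3.141, -0.0, 1.386]
wrist_force: [0.3, 0.1, -1.5]
finger_gap: 51.4
finger_force: 20.0
```

>>> arm_command:
  targets:
    - {"hand":-1,"x":0,"y":0,"z":0.04,"yaw":0}
    - {"hand":-1,"x":0,"y":0,"z":0.035,"yaw":0}
    - {"hand":-1,"x":0,"y":0,"z":0.01,"yaw":0}
    - {"hand":-1,"x":0,"y":0,"z":0.005,"yaw":0}
    - {"hand":-1,"x":0,"y":0,"z":0,"yaw":0}
    - {"hand":-1,"x":0,"y":0,"z":0,"yaw":0}
    - {"hand":-1,"x":0,"y":0,"z":0,"yaw":0}

```text
clock: 30.25
eef_pos: [511.8, 177.9, 35.3]
eef_rot: [3.14, -0.001, 1.386]
wrist_force: [0.1, -1.0, -2.3]
finger_gap: 51.4
finger_force: 20.0
```

>>> arm_command:
  targets:
    - {"hand":-1,"x":0,"y":0,"z":0.004,"yaw":0}
    - {"hand":-1,"x":0,"y":0,"z":0,"yaw":0}
    - {"hand":-1,"x":0,"y":0,"z":0,"yaw":0}

```text
clock: 30.55
eef_pos: [511.0, 177.7, 30.0]
eef_rot: [-3.142, 0.0, 1.386]
wrist_force: [0.7, 0.6, -1.0]
finger_gap: 51.3
finger_force: 20.0
```

Now release gently, lift, and back off for a last look.

>>> arm_command:
  targets:
    - {"hand":-1,"x":0,"y":0,"z":0.0005,"yaw":0}
    - {"hand":0.25,"x":0,"y":0,"z":0,"yaw":0}
    - {"hand":0.25,"x":0,"y":0,"z":0,"yaw":0}
    - {"hand":0.25,"x":0,"y":0,"z":0,"yaw":0}
    - {"hand":0.25,"x":0,"y":0,"z":-0.02,"yaw":0}
    - {"hand":0.25,"x":0,"y":0,"z":-0.045,"yaw":0}
    - {"hand":0.25,"x":0,"y":0,"z":-0.045,"yaw":0}
    - {"hand":0.25,"x":0,"y":0,"z":-0.045,"yaw":0}
    - {"hand":0.25,"x":0,"y":0,"z":-0.045,"yaw":0}

```text
clock: 31.45
eef_pos: [510.7, 177.6, 231.5]
eef_rot: [3.141, -0.0, 1.386]
wrist_force: [0.6, -0.7, -0.2]
finger_gap: 59.1
finger_force: 0.0
```

>>> arm_command:
  targets:
    - {"hand":0.25,"x":-0.045,"y":0,"z":0,"yaw":0}
    - {"hand":0.25,"x":-0.045,"y":0,"z":0,"yaw":0}
    - {"hand":0.25,"x":-0.045,"y":0,"z":0,"yaw":0}
    - {"hand":0.25,"x":-0.045,"y":0,"z":0,"yaw":0}
    - {"hand":0.25,"x":0,"y":0,"z":0,"yaw":0}
    - {"hand":0.25,"x":0,"y":0,"z":0,"yaw":0}

```text
clock: 32.05
eef_pos: [477.9, 0.3, 229.7]
eef_rot: [3.141, -0.0, 1.384]
wrist_force: [0.5, 0.9, -1.5]
finger_gap: 58.7
finger_force: 0.0
```

Run:
```python
from h import *
w=camera("wrist")[:,:,::-1]; s=camera("side")[:,:,::-1]
s=cv2.resize(s[130:270,300:440],(300,300),interpolation=cv2.INTER_CUBIC)
t=camera("scene")[:,:,::-1]; t=cv2.resize(t[120:260,200:380],(386,300),interpolation=cv2.INTER_CUBIC)
r=np.zeros((600,700,3),np.uint8); r[:300,:300]=cv2.convertScaleAbs(s,alpha=1.5); r[:300,306:692]=cv2.convertScaleAbs(t,alpha=1.5)
r[300:,:480]=cv2.resize(w,(480,300)); cv2.imwrite("pics/final.png",r); print(manip.read_state()["eef_pos"].round(1))
```

```text
[478.1   1.8 229.4]
```

View pics/final.png

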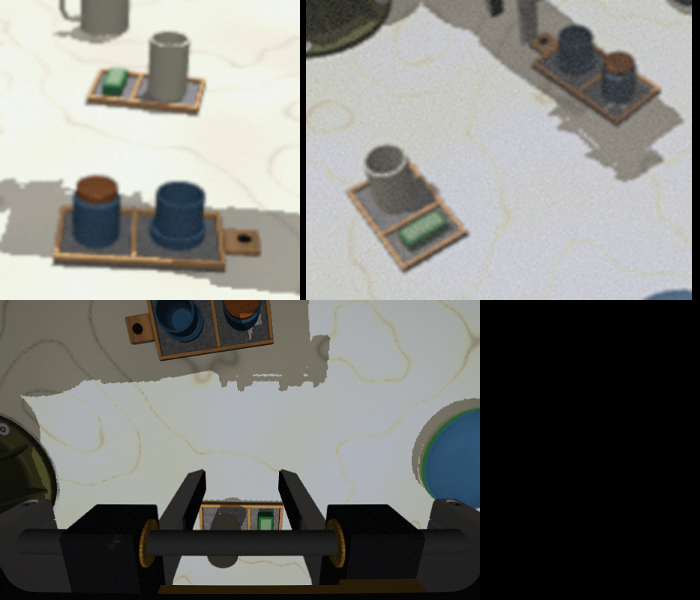

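The final composite shows all five pieces upright in their compartments. The caddy (97,210) and the cup in the saucer (180,220) are in the tea tray. The tumbler (168,70) and the rest lying lengthwise (115,80) are in the meal tray. The arm is clear of everything, so I'm handing in.

```bash
python3 -c "
from cell import manip
print(manip.sign_off())"
```

```text
the job is handed in; nothing more can be done
None
```

Both gift trays are made up and the job was handed in at about 32 s of the 122 s; the last pictures show every piece upright in its place and the arm clear, but sign-off returned no verdict.

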